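Clamp a numeral in the dowelling jig

TASK

Lay the loose numeral 1 face up in the dowelling jig, between the two guide strips with its foot towards the drill-guide jaw, then wind the feed knob clockwise until the carriage pad pushes it home against the stop and bears firmly on it, ready for drilling. The board dents easily: stop as soon as you feel the pad bite (about 15 N) and never force it. Let go of the knob with the numeral held, and leave the other things where they are.

Things in the scene. Friction and masses are not known exactly. Their poses are not given: they have to be found in the camera images.
- one: loose numeral 1, hand-cut from 26 mm board, white face up, about 0.1 kg: a bar about 120 mm long (119 to 121), 36 mm wide, with a short slanted flag at its head. Origin: centre of the bar's underside. x runs along the bar from head (-60) to foot (+60 mm), z up. The flag sticks out on the -y side only, x = -58 to -20 mm, out to y = -45 mm. It starts on a fixed tote lid 16 mm high, by a 7 and a 2
- one_foot (a point): middle of the foot end of the numeral 1, on its underside, about 60 mm from its origin along its x
- jig: dowelling jig bolted to the bench, base plate 350 x 110 x 12 mm. Origin: centre of its underside. Its x runs along the slide towards the drill-guide jaw (block 96 mm wide, 50 mm high, face at x = 135 mm). From that face a 14 mm stop screw stands out at y = 0, 25 mm above the bench, set by hand 2 to 9 mm proud (not measured): where the numeral comes home is not exactly known
- bed (a point): point on top of the jig's plate (12 mm above the bench) in the middle of the guide slot, 70 mm along the jig's x from its origin; axes as the jig's. The middle of the bar lies within about 4 mm of it once clamped. The two guide strips are 8 mm wide, rise 10 mm above the plate, run from 20 mm before to 50 mm beyond this point (along x) and leave a 42 mm wide slot
- pad: hard rubber clamping pad on the carriage's front, 34 mm wide, 26 mm high, which presses on the numeral's head. Origin: centre of its front face, 27 mm above the bench; the face looks along the jig's +x. At knob = 0 the face is at x = -25 mm in the jig's frame
- knob_grip (a point): grip point on the axis of the feed knob, 75 mm above the bench, 45 mm behind the pad's face. The knob is a black fluted cylinder, 40 mm in diameter, axis upright, from 58 to 84 mm above the bench, on the grey carriage (70 x 66 mm, top at 48 mm) and rides along with it
- knob (a joint): angle of the feed knob, rad, 0 = fully back, to 6.25, growing clockwise seen from above. Each rad carries carriage, knob and pad 8 mm along the jig's +x. A drag brake (0.2 N m either way) holds it where it is left, up to 25 N at the pad. Above the readings of free turning on the same grasp, each N at the pad adds 0.008 N m to the knob torque. Once home, about 13 N per mm
- seven: loose numeral 7, about 120 x 80 x 26 mm, lying on the tote lid, to be left alone
- two: loose numeral 2, about 120 x 72 x 26 mm, lying on the tote lid, to be left alone
- snowman_a: ornament, 130 mm tall, to be left alone
- snowman_b: ornament, 130 mm tall, to be left alone
- tape: roll of tape, 96 mm across, to be left alone
- tin: open tin, 86 mm across, 100 mm high, to be left alone
There are look-alikes about, which are no part of the job. Leave any blue, pink or yellow look-alike of the one alone.

How it is judged:
By the outcome, as a careful person would: the job done as asked, in the order asked, and still so for the second after the job is handed in, with the robot touching nothing.
It also fails if it takes over 72 s, if anything falls off the work surface, if the arm or the gripper's body presses on something with over 40 N, if the wrist force passes 120 N, or if a joint passes its speed limit or range.

ROBOT

A 6-joint arm with a two-finger parallel gripper is mounted at the origin on the work surface. World frame = base frame: x ahead of the robot, y to its left, z up, the work surface at z = 0. Lengths are in m, angles in degrees, forces in N, time in s.
With the tool pointing down it reaches from about 0.375 to 0.9 m from the base axis. Payload 3.1 kg.
Tool frame: the origin (TCP) lies on the centre line of the jaws, within the pads' length; the fingertips stand 8 mm ahead of it and the grasp point (between the pads) lies 11 mm behind it (bot.tip_extent is the distance from the TCP to the fingertips, in m); z points along the fingers, y is the line along which they close (so a half turn about z gives the same grasp; the last joint's range is limited). The gripper opens to 87 mm and grips with 3 to 60 N. Pads are 19 mm wide; open, the fingers measure 117 mm over their backs; the gripper's body (75 mm by 190 mm) begins 51 mm behind the grasp point.
Start: joints at [-78.581, 30.224, 82.088, -0, 67.689, -10.227], TCP at [0.231, -0.581, 0.231] pointing down, gripper open.
Joint ranges: [-176.69, 176.69], [-43.24, 126.21], [12.49, 139.97], [-82, 262], [0, 151.66], [-163.58, 163.58]. Speed limits (degrees/s): [159.86, 159.86, 180, 180, 180, 180].

INTERFACE

Orientations are given as a 3x3 rotation matrix whose columns are the frame's x, y, z axes.
In Python, from rig import bot, vision, workorder gives the robot as it stands.
- The arm moves only by the shell command python3 -m handwheel 'ROWS'. ROWS is JSON, a list of rows, each an object with "delta_rot": the turn, a rotation vector about the tool's x, y, z in rad, a list of three; "xyz": the shift along the tool's x, y, z in mm, a list of three; "hand": the closure, from -1 (fully open) to 1 (shut). A call has exactly 5 rows; each row is the pose to reach, as a shift and turn from the pose commanded when the call began, along the tool's axes at that moment; what a row does not reach only later rows make up. A row lasts 1/8 s, in which the tool goes at most 62.5 mm and 10.7 degrees, less where a joint would pass 70% of its speed; a pose out of reach is approached as far as the arm can. A call with a gripper value outside its range is refused whole. The fingers move at their own pace and stop on an object; the grip force is fixed at half the most. Time passes only in rows, so rows that repeat a pose let the fingers close, or fill a call up. It gives the time, the measured TCP pose, the force, the opening and the grip force at its end, in the units of the state.
- bot.read_state(): the state, without advancing time (a new reading comes with each control period).
- vision.capture(name): name is "side" or "top"; returns the picture (420x560x3 uint8, red, green, blue); there is no depth.
- vision.camera_model(name): a dict with "camera_matrix" (3x3 intrinsics, pixels), "camera_from_world" (4x4, takes a point from world to camera coordinates). Camera axes: x right, y up, looking along -z (the intrinsics and any distortion apply to the point x, -y, -z); pixel columns grow to the right and rows downward; lengths in m; the calibration is good to about 2 mm. A picture is of the moment at which its call begins. camera_model takes no time and is no camera call.
- workorder.hand_in(): hands the job in; it is judged then, once.
The state is a dict: "time_s": time; "joint_positions": joint angles; "qvel": joint speeds; "tau": joint torques, N m; "position": TCP position; "tcp_rot": TCP orientation; "force": force on the tool from outside, world axes, zero at the start; "moment": the same for the moment, N m; "opening": opening from 0.0 (shut) to 1.0 (fully open); "grasp_force": force on a finger pad.
Only numpy, scipy, OpenCV 4.12 (cv2) and the standard library are available. Lean on these libraries where they do the work, as an engineer would, in place of code of your own. Each camera call takes 0.05 s, during which the arm holds its last target. There are 200 camera calls.

## Working session

There is one attempt and no reset: what is moved stays moved. The work goes in short steps, Python scripts to look and compute and a shell command to move; the robot and the scene stay as the last step left them, time stands still between calls to the robot, and variables do not carry over. Pictures are saved under pics/ and viewed, at most 10 in all, crops included, and the job is handed in when it is done.

```bash
ls; mkdir -p pics; python3 - <<'E'
from rig import bot,vision
import cv2,numpy as np
for n in("top","side"):
    im=vision.capture(n); cv2.imwrite(f"pics/{n}0.png",cv2.cvtColor(im,cv2.COLOR_RGB2BGR))
    m=vision.camera_model(n); print(n,m)
s=bot.read_state(); print(s['time_s'],s['position'],s['tcp_rot'],s['force'])
E
```

```text
pics
top {'camera_matrix': array([[417.06076772,   0.        , 279.89598391],
       [  0.        , 417.06076772, 209.98520998],
       [  0.        ,   0.        ,   1.        ]]), 'camera_from_world': array([[-0.00565352, -0.99977861, -0.02026718, -0.08458351],
       [ 0.9960871 , -0.00741787,  0.08806511, -0.45383512],
       [-0.08819595, -0.01969   ,  0.99590852, -1.20962682],
       [ 0.        ,  0.        ,  0.        ,  1.        ]])}
side {'camera_matrix': array([[522.52424376,   0.        , 280.7686021 ],
       [  0.        , 522.52424376, 209.45286263],
       [  0.        ,   0.        ,   1.        ]]), 'camera_from_world': array([[-0.83488568, -0.55040637,  0.00432856,  0.27938544],
       [ 0.41353363, -0.62204108,  0.66487204, -0.29517196],
       [-0.36325726,  0.55688215,  0.74694473, -1.36155781],
       [ 0.        ,  0.        ,  0.        ,  1.        ]])}
0.1 [ 0.23043152 -0.58026036  0.22969368] [[ 9.29475536e-01  3.68883534e-01 -4.06660921e-04]
 [ 3.68883614e-01 -9.29473631e-01  1.91010428e-03]
 [ 3.26625415e-04 -1.92540575e-03 -9.99998093e-01]] [-0.60605075 -0.71170316  0.37025195]
```

View pics/top0.png

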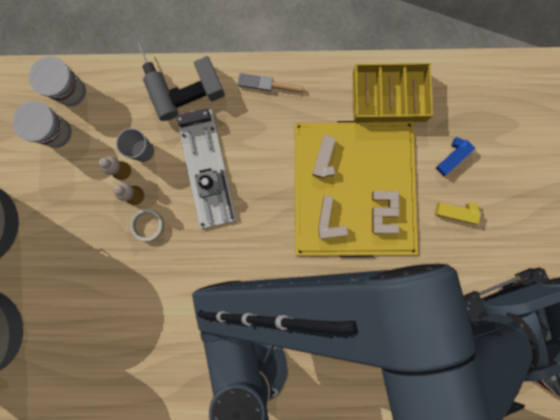

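View pics/side0.png

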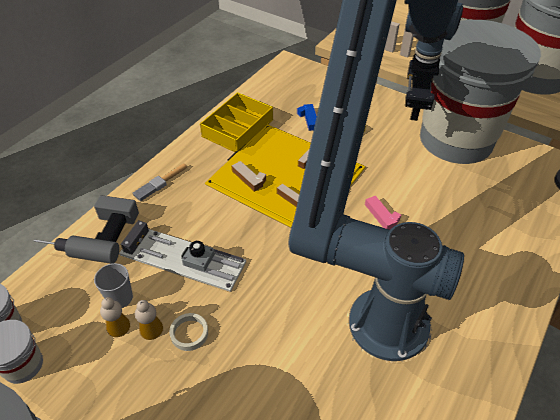

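```bash
cat > h.py <<'E'
import numpy as np,cv2
from rig import bot,vision
def cast(n,px,z):
    m=vision.camera_model(n);K=m['camera_matrix'];T=m['camera_from_world']
    px=np.atleast_2d(np.float64(px));d=np.c_[(px[:,0]-K[0,2])/K[0,0],-(px[:,1]-K[1,2])/K[1,1],-np.ones(len(px))]@T[:3,:3]
    c=-T[:3,:3].T@T[:3,3];return c+d*((z-c[2])/d[:,2])[:,None]
def proj(n,P):
    m=vision.camera_model(n);p=np.atleast_2d(P)@m['camera_from_world'][:3,:3].T+m['camera_from_world'][:3,3]
    q=(p*[1,-1,-1])@m['camera_matrix'].T;return q[:,:2]/q[:,2:]
def crop(im,x0,y0,x1,y1,f,name):
    cv2.imwrite(name,cv2.cvtColor(cv2.resize(im[y0:y1,x0:x1],None,fx=f,fy=f,interpolation=cv2.INTER_CUBIC),cv2.COLOR_RGB2BGR))
E
python3 - <<'E'
from h import *
im=cv2.cvtColor(cv2.imread('pics/top0.png'),cv2.COLOR_BGR2RGB)
a=cv2.resize(im[100:240,175:240],None,fx=4,fy=4,interpolation=cv2.INTER_CUBIC);b=cv2.resize(im[115:255,295:420],None,fx=4,fy=4,interpolation=cv2.INTER_CUBIC)
cv2.imwrite('pics/c0.png',cv2.cvtColor(np.hstack([a,b]),cv2.COLOR_RGB2BGR))
hsv=cv2.cvtColor(im,cv2.COLOR_RGB2HSV)
m=((hsv[...,1]<90)&(hsv[...,2]>110)).astype(np.uint8);m[:,:300]=0;m[:,412:]=0;m[:126]=0;m[250:]=0
for c in cv2.findContours(m,0,2)[0]:
    if cv2.contourArea(c)>60:
        print(cv2.contourArea(c),cv2.boundingRect(c)); ap=cv2.approxPolyDP(c,2,True)[:,0]; print(ap.tolist(),cast('top',ap,.042).round(3)[:,:2].tolist())
E
```

```text
499.5 (319, 196, 29, 42)
[[324, 196], [319, 224], [320, 237], [346, 234], [345, 226], [328, 227], [332, 198]] [[0.491, -0.216], [0.41, -0.2], [0.373, -0.203], [0.381, -0.277], [0.404, -0.275], [0.401, -0.226], [0.485, -0.239]]
731.5 (373, 191, 26, 42)
[[375, 191], [373, 198], [389, 199], [390, 206], [373, 209], [373, 231], [398, 232], [397, 225], [382, 223], [383, 216], [398, 215], [398, 193]] [[0.504, -0.363], [0.484, -0.357], [0.481, -0.403], [0.46, -0.405], [0.452, -0.356], [0.389, -0.355], [0.385, -0.426], [0.406, -0.423], [0.412, -0.381], [0.432, -0.384], [0.434, -0.427], [0.498, -0.429]]
525.5 (313, 136, 22, 41)
[[328, 136], [323, 137], [313, 171], [314, 174], [321, 176], [334, 173], [333, 167], [327, 165], [334, 138]] [[0.668, -0.23], [0.665, -0.216], [0.564, -0.185], [0.556, -0.188], [0.55, -0.208], [0.558, -0.246], [0.576, -0.243], [0.582, -0.226], [0.662, -0.248]]
```

View pics/c0.png

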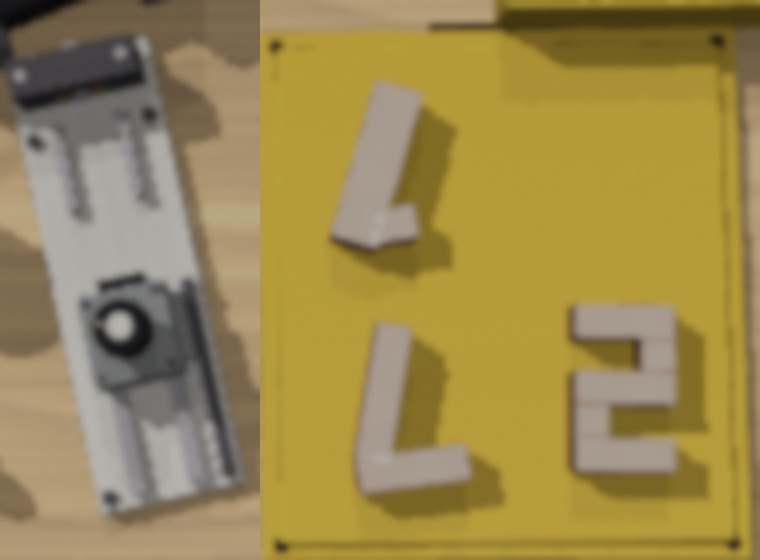

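The three white pieces on the lid are at top-view px (325,157), (332,218) and (387,212). Only (325,157) has a wide bar with a short flag on its right (-y) side at the lower head end, so it is the 1. (332,218) has the long 80 mm stroke of the 7, and (387,212) is the 2. The crop confirms this. The blue, pink and yellow ones are off the lid. Next I'll measure the jig.

```bash
python3 - <<'E'
from h import *
t=cv2.imread('pics/top0.png')[104:232,173:241];s=cv2.imread('pics/side0.png')[215:300,128:252]
t=cv2.resize(t,None,fx=4.5,fy=4.5,interpolation=cv2.INTER_CUBIC);s=cv2.resize(s,None,fx=3.8,fy=3.8,interpolation=cv2.INTER_CUBIC)
s2=cv2.imread('pics/side0.png')[150:200,220:280];s2=cv2.resize(s2,None,fx=4,fy=4,interpolation=cv2.INTER_CUBIC)
o=np.zeros((580,790,3),np.uint8);o[:576,:306]=t[:576,:306];o[:s.shape[0],312:312+s.shape[1]]=s;o[330:530,320:560]=s2
cv2.imwrite('pics/jig.png',o);print(t.shape,s.shape)
E
```

```text
(576, 306, 3) (323, 471, 3)
```

View pics/jig.png

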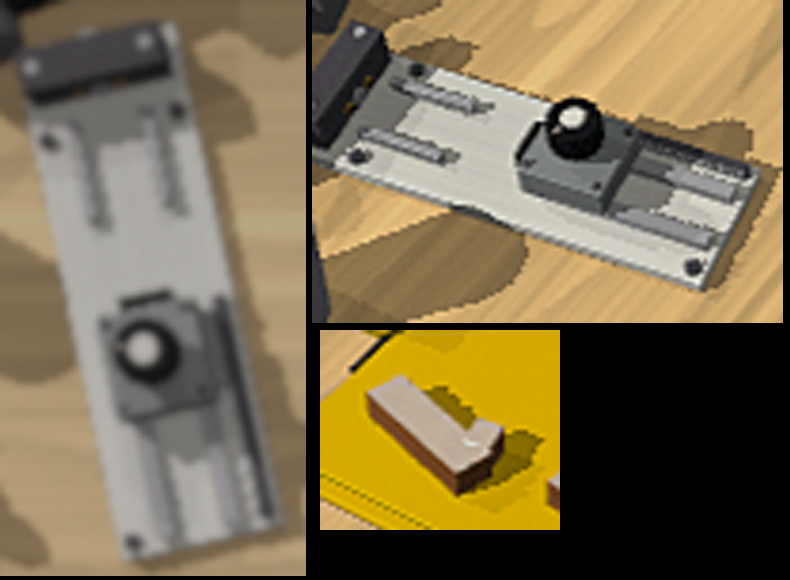

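```bash
python3 - <<'E'
from h import *
T=lambda p:(np.float64(p)+.5)/4.5-.5+[173,104]
S=lambda p:(np.float64(p)-[312,0]+.5)/3.8-.5+[128,215]
O=lambda p:(np.float64(p)-[320,330]+.5)/4-.5+[220,150]
t=lambda p,z:cast('top',T(p),z)[0,:2]
s=lambda p,z:cast('side',S(p),z)[0,:2]
r=lambda *a:print(*[x.round(4) if hasattr(x,'round') else x for x in a])
tl=[t(p,.012) for p in((127,560),(282,524),(178,20))];sl=[s(p,.012) for p in((703,281),(760,172))]
r('top corners BL BR TR',*tl);r('side BL BR',*sl)
r('lens',np.linalg.norm(tl[0]-tl[1]),np.linalg.norm(tl[1]-tl[2]),np.linalg.norm(sl[0]-sl[1]))
r('knob',t((144,350),.084),s((573,118),.084))
a,b=t((103,225),.022),t((180,210),.022);r('strips top',a,b,(a+b)/2,np.linalg.norm(a-b))
a,b=s((455,155),.022),s((490,105),.022);r('strips side',a,b,(a+b)/2,np.linalg.norm(a-b))
for z,P in((.042,((403,377),(368,390),(460,472),(503,430))),):
  r('one side',*[cast('side',O(p),z)[0,:2] for p in P])
im=cv2.imread('pics/top0.png');hsv=cv2.cvtColor(im,cv2.COLOR_BGR2HSV)
E
```

```text
top corners BL BR TR [0.4019 0.1472] [0.4249 0.045 ] [0.7664 0.1167]
side BL BR [0.3997 0.1485] [0.4222 0.0485]
lens 0.1048 0.349 0.1025
knob [0.53   0.1229] [0.528  0.1247]
strips top [0.624  0.1636] [0.6336 0.1124] [0.6288 0.138 ] 0.0521
strips side [0.6155 0.1669] [0.6251 0.1167] [0.6203 0.1418] 0.0511
one side [ 0.6552 -0.2463] [ 0.6697 -0.2182] [ 0.5539 -0.1837] [ 0.5524 -0.2408]
```

```bash
python3 - <<'E'
from h import *
for n,rng in(('top',range(135,226,1)),):
    im=cv2.imread('pics/top0.png').astype(np.float32);sat=im[...,2]-im[...,0]  # R-B : wood high, grey ~0
    L,R=[],[]
    for y in rng:
        row=sat[y,172:246]; lo=np.where(row<25)[0]
        # largest run
        if len(lo)==0: continue
        g=np.split(lo,np.where(np.diff(lo)>3)[0]+1);g=max(g,key=len)
        def cross(i,j): a,b=row[i],row[j]; return 172+i+(25-a)/(b-a)*(j-i)
        L.append((cross(g[0],g[0]-1),y));R.append((cross(g[-1],g[-1]+1),y))
    for nm,E in(('L',L),('R',R)):
        E=np.array(E);W=cast('top',E,.012)[:,:2]
        p=np.polyfit(W[:,0],W[:,1],1)
        for _ in range(4):
            e=W[:,1]-np.polyval(p,W[:,0]);k=np.abs(e-np.median(e))<.004;p=np.polyfit(W[k,0],W[k,1],1)
        print(nm,k.sum(),len(k),'ang',np.degrees(np.arctan(p[0])).round(2),'y at x=.45,.65',np.polyval(p,[.45,.65]).round(4))
# one: bar edge lines
hsv=cv2.cvtColor(cv2.imread('pics/top0.png'),cv2.COLOR_BGR2HSV)
im=cv2.imread('pics/top0.png').astype(np.float32);s=im[...,2]-im[...,0];print(s[150,305:345].round())
L=[];R=[]
for y in range(140,163):
    row=s[y,305:350];th=60;lo=np.where(row<th)[0]
    i,j=lo[0],lo[-1];L.append((305+i-(th-row[i])/(row[i-1]-row[i]),y));R.append((305+j+(th-row[j])/(row[j+1]-row[j]),y))
for nm,E in(('L',L),('R',R)):
    W=cast('top',np.array(E),.042)[:,:2];p=np.polyfit(W[:,0],W[:,1],1);e=W[:,1]-np.polyval(p,W[:,0])
    print(nm,np.degrees(np.arctan(p[0])),np.polyval(p,[.58,.61,.64]).round(4),e.std())
E
```

```text
L 91 91 ang 12.77 y at x=.45,.65 [0.1613 0.2067]
R 86 91 ang 12.49 y at x=.45,.65 [0.0479 0.0922]
[124. 124. 124. 124. 124. 125. 124. 124. 125. 124. 124. 124. 122. 102.
  60.  33.  24.  23.  23.  23.  23.  24.  24.  24.  23.  25.  30.  46.
  71.  84.  89.  91.  93.  93.  92.  93.  92.  98. 112. 122.]
L -16.998592366874018 [-0.1894 -0.1985 -0.2077] 0.0001675998224541496
R -15.928186355529611 [-0.2294 -0.2379 -0.2465] 0.0004874735847158134
```

```bash
python3 -m handwheel '[{"xyz":[40,-16,5],"delta_rot":[0,0,0.13],"hand":-1},{"xyz":[90,-36,10],"delta_rot":[0,0,0.27],"hand":-1},{"xyz":[140,-56,15],"delta_rot":[0,0,0.4],"hand":-1},{"xyz":[190,-76,20],"delta_rot":[0,0,0.53],"hand":-1},{"xyz":[240,-96,25],"delta_rot":[0,0,0.667],"hand":-1}]'; python3 - <<'E'
from h import *
s=bot.read_state();R=s['tcp_rot'];print(s['position'],R.round(4).tolist(),R.T@(np.array([.612,-.2186,.12])-s['position'])*1000)
E
```

```text
time_s: 0.72
position: [0.4192, -0.4017, 0.205]
tcp_rot: [[0.957, -0.29, -0.0], [-0.29, -0.957, 0.001], [-0.001, -0.0, -1.0]]
force: [0.1, -0.3, 0.7]
opening: 1.001
grasp_force: 0.0
[ 0.41916109 -0.40166925  0.20502659] [[0.9571, -0.2897, -0.0004], [-0.2897, -0.9571, 0.0006], [-0.0005, -0.0005, -1.0]] [ 131.5702214  -231.04971027   85.06480752]
```

```bash
python3 -m handwheel '[{"xyz":[28,-49,18],"delta_rot":[0,0,0],"hand":-1},{"xyz":[56,-98,36],"delta_rot":[0,0,0],"hand":-1},{"xyz":[84,-147,54],"delta_rot":[0,0,0],"hand":-1},{"xyz":[112,-196,72],"delta_rot":[0,0,0],"hand":-1},{"xyz":[131,-231,85],"delta_rot":[0,0,0],"hand":-1}]'; python3 - <<'E'
from h import *
a=vision.capture('top');b=vision.capture('side')
a=cv2.resize(a[100:260,280:430],None,fx=2.6,fy=2.6,interpolation=cv2.INTER_CUBIC);b=cv2.resize(b[60:220,200:340],None,fx=2.6,fy=2.6,interpolation=cv2.INTER_CUBIC)
cv2.imwrite('pics/ab1.png',cv2.cvtColor(np.hstack([a,b]),cv2.COLOR_RGB2BGR))
s=bot.read_state();print(s['position'],s['force'])
E
```

```text
time_s: 1.35
position: [0.6107, -0.2167, 0.1191]
tcp_rot: [[0.959, -0.284, -0.001], [-0.284, -0.959, 0.001], [-0.001, -0.001, -1.0]]
force: [0.2, -0.9, 0.4]
opening: 1.001
grasp_force: 0.0
[ 0.61100553 -0.21481878  0.1182138 ] [-1.4698895  -0.21458729 -0.07278656]
```

View pics/ab1.png

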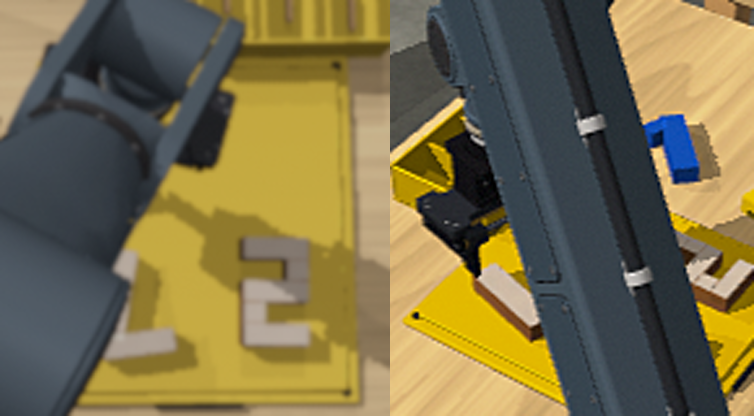

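The arm hides the 1 from the top camera. The side view shows the fingers above the bar, at crop px (505,290). I'll descend and grip.

```bash
python3 -m handwheel '[{"xyz":[0,0,25],"delta_rot":[0,0,0],"hand":-1},{"xyz":[0,0,50],"delta_rot":[0,0,0],"hand":-1},{"xyz":[0,0,70],"delta_rot":[0,0,0],"hand":-1},{"xyz":[0,0,80],"delta_rot":[0,0,0],"hand":-1},{"xyz":[0,0,82],"delta_rot":[0,0,0],"hand":-1}]'; python3 -m handwheel '[{"xyz":[0,0,0],"delta_rot":[0,0,0],"hand":1},{"xyz":[0,0,0],"delta_rot":[0,0,0],"hand":1},{"xyz":[0,0,0],"delta_rot":[0,0,0],"hand":1},{"xyz":[0,0,0],"delta_rot":[0,0,0],"hand":1},{"xyz":[0,0,0],"delta_rot":[0,0,0],"hand":1}]'
```

```text
time_s: 2.08
position: [0.6093, -0.2193, 0.038]
tcp_rot: [[0.958, -0.286, -0.001], [-0.286, -0.958, 0.0], [-0.001, -0.0, -1.0]]
force: [0.6, -0.8, -0.4]
opening: 0.997
grasp_force: 0.0
time_s: 2.7
position: [0.6097, -0.219, 0.0387]
tcp_rot: [[0.959, -0.285, 0.0], [-0.285, -0.959, -0.0], [0.0, 0.0, -1.0]]
force: [-0.5, 0.5, -0.2]
opening: 0.517
grasp_force: 0.0
```

```bash
python3 -m handwheel '[{"xyz":[0,0,0],"delta_rot":[0,0,0],"hand":1},{"xyz":[0,0,0],"delta_rot":[0,0,0],"hand":1},{"xyz":[0,0,0],"delta_rot":[0,0,0],"hand":1},{"xyz":[0,0,0],"delta_rot":[0,0,0],"hand":1},{"xyz":[0,0,0],"delta_rot":[0,0,0],"hand":1}]'
```

```text
time_s: 3.32
position: [0.6097, -0.2189, 0.0386]
tcp_rot: [[0.958, -0.285, 0.0], [-0.285, -0.958, 0.0], [0.0, -0.0, -1.0]]
force: [0.5, 0.2, 1.1]
opening: 0.405
grasp_force: 30.0
```

```bash
python3 -m handwheel '[{"xyz":[0,0,-25],"delta_rot":[0,0,0],"hand":1},{"xyz":[0,0,-55],"delta_rot":[0,0,0],"hand":1},{"xyz":[0,0,-85],"delta_rot":[0,0,0],"hand":1},{"xyz":[0,0,-105],"delta_rot":[0,0,0],"hand":1},{"xyz":[0,0,-110],"delta_rot":[0,0,0],"hand":1}]'; python3 - <<'E'
from h import *
print('tin rim',cast('top',[(133,144),(152,146)],.1),'snow',cast('top',[(122,190)],.1),'tape',cast('top',[(163,225)],.03))
s=bot.read_state();R=s['tcp_rot'];print(s['position'],s['opening'],s['force'],R.T@(np.array([.6451,.1484,.14])-s['position'])*1000)
E
```

```text
time_s: 3.95
position: [0.6103, -0.2198, 0.1498]
tcp_rot: [[0.958, -0.285, 0.002], [-0.285, -0.958, -0.002], [0.003, 0.001, -1.0]]
force: [0.9, -0.3, -0.4]
opening: 0.407
grasp_force: 30.0
tin rim [[0.63540577 0.32281988 0.1       ]
 [0.62911112 0.26893553 0.1       ]] snow [[0.50526241 0.35034437 0.1       ]] tape [[0.41073273 0.25476854 0.03      ]]
[ 0.61028102 -0.21977731  0.14984245] 0.40709030257540246 [ 0.91290209 -0.31849572 -0.36310654] [ -71.63913863 -362.83068686    9.24634399]
```

```bash
python3 -m handwheel '[{"xyz":[-8,-40,0],"delta_rot":[0,0,-0.1],"hand":1},{"xyz":[-18,-90,0],"delta_rot":[0,0,-0.2],"hand":1},{"xyz":[-28,-140,0],"delta_rot":[0,0,-0.3],"hand":1},{"xyz":[-38,-190,0],"delta_rot":[0,0,-0.4],"hand":1},{"xyz":[-48,-240,0],"delta_rot":[0,0,-0.51],"hand":1}]'; python3 - <<'E'
from h import *
s=bot.read_state();R=s['tcp_rot'];print(s['position'],R.round(4).tolist(),R.T@(np.array([.6451,.1484,.11])-s['position'])*1000)
E
```

```text
time_s: 4.58
position: [0.6314, 0.0261, 0.1472]
tcp_rot: [[0.975, 0.222, -0.002], [0.222, -0.975, -0.0], [-0.002, -0.0, -1.0]]
force: [-0.1, -0.0, -1.5]
opening: 0.412
grasp_force: 30.0
[0.63141693 0.02606321 0.14718928] [[0.975, 0.2224, -0.0021], [0.2224, -0.975, -0.0001], [-0.002, -0.0004, -1.0]] [  40.6186057  -116.21720863   37.15169241]
```

```bash
python3 -m handwheel '[{"xyz":[14,-40,10],"delta_rot":[0,0,0],"hand":1},{"xyz":[28,-80,20],"delta_rot":[0,0,0],"hand":1},{"xyz":[37,-105,30],"delta_rot":[0,0,0],"hand":1},{"xyz":[40,-115,36],"delta_rot":[0,0,0],"hand":1},{"xyz":[40,-115,36],"delta_rot":[0,0,0],"hand":1}]'; python3 - <<'E'
from h import *
a=vision.capture('top');b=vision.capture('side')
cv2.imwrite('pics/t2.png',cv2.cvtColor(a,cv2.COLOR_RGB2BGR));cv2.imwrite('pics/s2.png',cv2.cvtColor(b,cv2.COLOR_RGB2BGR))
a=cv2.resize(a[100:240,165:255],None,fx=4,fy=4,interpolation=cv2.INTER_CUBIC);b=cv2.resize(b[170:310,110:220],None,fx=4,fy=4,interpolation=cv2.INTER_CUBIC)
cv2.imwrite('pics/ab2.png',cv2.cvtColor(np.hstack([a,b]),cv2.COLOR_RGB2BGR))
s=bot.read_state();print(s['position'],s['force'],s['tcp_rot'].round(3))
E
```

```text
time_s: 5.2
position: [0.645, 0.1456, 0.1112]
tcp_rot: [[0.976, 0.22, -0.003], [0.22, -0.976, -0.001], [-0.003, 0.0, -1.0]]
force: [-0.3, -0.1, -1.4]
opening: 0.409
grasp_force: 30.0
[0.64594514 0.14442287 0.11240439] [ 0.22733188  0.15963292 -0.94691257] [[ 0.976  0.218 -0.   ]
 [ 0.218 -0.976 -0.001]
 [-0.001  0.    -1.   ]]
```

View pics/ab2.png

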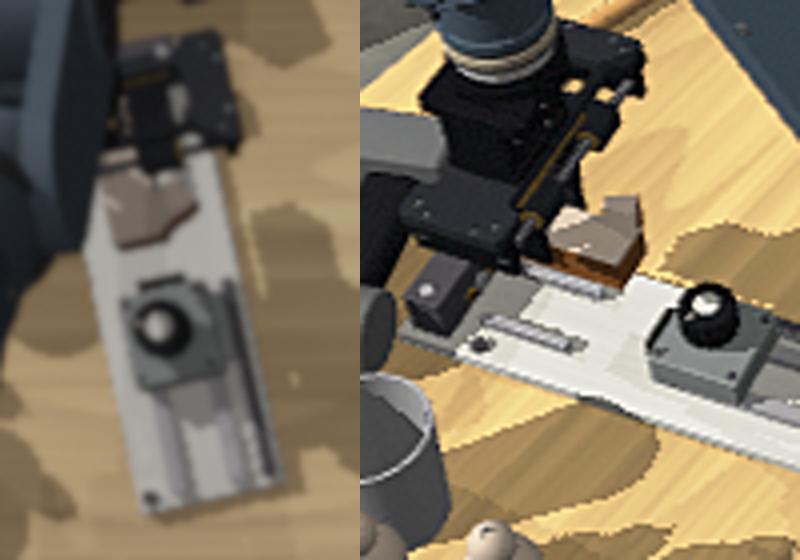

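```bash
python3 - <<'E'
from h import *
p=np.array([.6455,.1447,0]);a=np.radians(12.65);u=np.array([np.cos(a),np.sin(a),0]);v=np.array([-u[1],u[0],0])
o=p-.0036*u
def show(nm,P):
    t=(proj('top',P)[0]+.5-[165,100])*4;s=(proj('side',P)[0]+.5-[110,170])*4+[360,0];print(nm,'top',t.round(),'side',s.round())
for nm,x,y,z in(('headL top',-.06,.018,.116),('headR top',-.06,-.018,.116),('headL bot',-.06,.018,.09),('headR bot',-.06,-.018,.09),('flag tip top',-.055,-.045,.116)):show(nm,o+x*u+y*v+[0,0,z])
j=np.array([.583,.1345,0])
for nm,x,y,z in(('stripL near outer',.05,.029,.022),('stripL near inner',.05,.021,.022),('stripR near inner',.05,-.021,.022),('stripR near outer',.05,-.029,.022),('plate BL',-.175,.055,.012),('BR',-.175,-.055,.012),('knob',-.055,0,.084),('jaw front L',.135,.048,.05),('jaw front R',.135,-.048,.05)):show(nm,j+x*u+y*v+[0,0,z])
E
```

```text
headL top top [115. 249.] side [620. 265.]
headR top top [166. 238.] side [645. 227.]
headL bot top [123. 257.] side [625. 289.]
headR bot top [173. 245.] side [650. 251.]
flag tip top top [203. 222.] side [657. 197.]
stripL near outer top [111. 215.] side [566. 344.]
stripL near inner top [121. 212.] side [571. 335.]
stripR near inner top [176. 200.] side [600. 292.]
stripR near outer top [186. 197.] side [606. 284.]
plate BL top [142. 517.] side [842. 477.]
BR top [286. 483.] side [907. 355.]
knob top [161. 328.] side [708. 302.]
jaw front L top [ 53. 101.] side [439. 305.]
jaw front R top [180.  72.] side [509. 208.]
```

```bash
python3 - <<'E'
from h import *
a=cv2.imread('pics/t2.png')[130:165,180:225];b=cv2.imread('pics/s2.png')[210:270,130:190]
o=np.zeros((590,800,3),np.uint8);a=cv2.resize(a,None,fx=8,fy=8,interpolation=cv2.INTER_CUBIC);b=cv2.resize(b,None,fx=7,fy=7,interpolation=cv2.INTER_CUBIC)
o[:280,:360]=a;o[:420,370:790]=b
j=cv2.imread('pics/top0.png')[112:160,175:225];o[290:578,:300]=cv2.resize(j,None,fx=6,fy=6,interpolation=cv2.INTER_CUBIC)
cv2.imwrite('pics/z2.png',o)
E
```

```text
(no output)
```

View pics/z2.png

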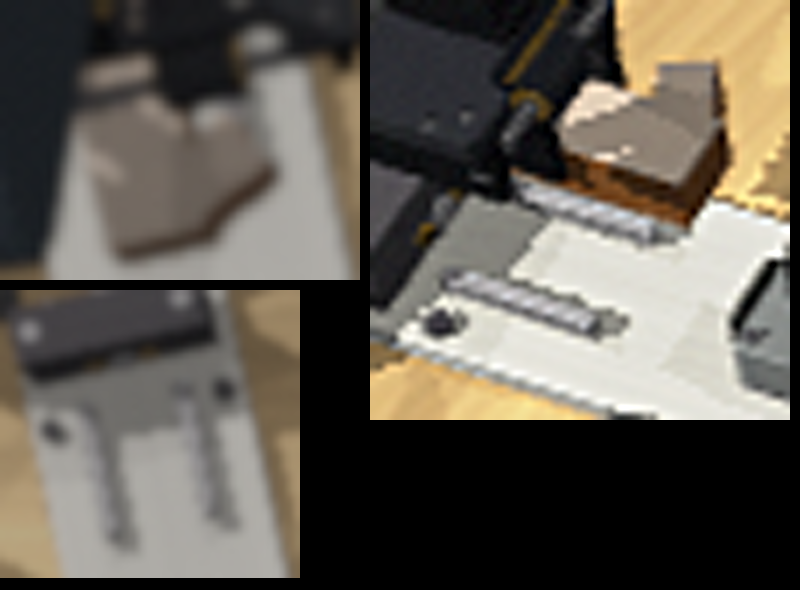

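The head corners (top-crop px (117,244), (166,239)), compared with the strip ends in the same views, put the bar about 3 mm right of the slot and 3–4 mm too far forward. I'll correct by (-3, -2.5) mm in tool axes and go down to just above the strips.

```bash
python3 -m handwheel '[{"xyz":[-3,-2.5,15],"delta_rot":[0,0,0],"hand":1},{"xyz":[-3,-2.5,35],"delta_rot":[0,0,0],"hand":1},{"xyz":[-3,-2.5,52],"delta_rot":[0,0,0],"hand":1},{"xyz":[-3,-2.5,60],"delta_rot":[0,0,0],"hand":1},{"xyz":[-3,-2.5,60],"delta_rot":[0,0,0],"hand":1}]'; python3 - <<'E'
from h import *
a=vision.capture('top');b=vision.capture('side')
o=np.zeros((590,800,3),np.uint8);o[:480,:320]=cv2.resize(a[130:190,180:220],None,fx=8,fy=8,interpolation=cv2.INTER_CUBIC);o[:480,330:794]=cv2.resize(b[215:275,130:188],None,fx=8,fy=8,interpolation=cv2.INTER_CUBIC)
cv2.imwrite('pics/z3.png',cv2.cvtColor(o,cv2.COLOR_RGB2BGR))
s=bot.read_state();print(s['position'],s['force'],s['tcp_rot'].round(3))
E
```

```text
time_s: 5.92
position: [0.6419, 0.1473, 0.0513]
tcp_rot: [[0.976, 0.219, -0.002], [0.219, -0.976, -0.0], [-0.002, -0.0, -1.0]]
force: [0.6, 0.6, -0.3]
opening: 0.412
grasp_force: 30.0
[0.64292213 0.14743741 0.05271922] [ 1.07231493  0.21040208 -0.56264431] [[ 0.976  0.219  0.001]
 [ 0.219 -0.976  0.   ]
 [ 0.001  0.    -1.   ]]
```

View pics/z3.png

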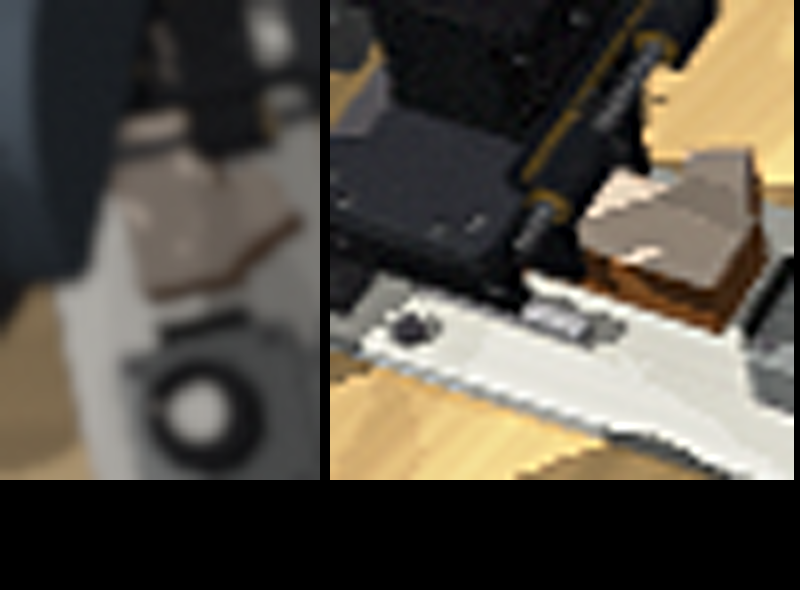

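```bash
python3 - <<'E'
from h import *
S=lambda p,z:cast('side',[((p[0]-330)/8+130-.5,p[1]/8+215-.5)],z)[0]
T=lambda p,z:cast('top',[(p[0]/8+180-.5,p[1]/8+130-.5)],z)[0]
a=np.radians(12.65);u=np.array([np.cos(a),np.sin(a)]);v=np.array([-u[1],u[0]]);j=np.array([.583,.1345])
for n,P in(('S headL bot',S((720,330),.029)),('S headL top',S((718,288),.055)),('S stripL end ctr',S((597,320),.022)),('T headL top',T((145,296),.055)),('T headR top',T((237,275),.055)),('T pad mid',T((205,325),.04)),('T knob',T((203,413),.084))):
    d=P[:2]-j;print(n,(d@u*1000).round(1),(d@v*1000).round(1))
s=bot.read_state();d=s['position'][:2]-j;print('tcp',d@u,d@v)
E
```

```text
S headL bot 0.6 16.7
S headL top -2.8 16.7
S stripL end ctr 46.7 24.0
T headL top -1.2 15.7
T headR top -1.3 -18.5
T pad mid -13.2 -1.0
T knob -53.7 -0.6
tcp 0.06130081169655091 -0.0004992701616836954
```

The gap to the left strip measures 3.3 mm and the bar is centred within about 1 mm. The head is roughly 10 mm ahead of the pad. I'll lower it in.

```bash
python3 -m handwheel '[{"xyz":[0,-0.5,4],"delta_rot":[0,0,0],"hand":1},{"xyz":[0,-0.5,8],"delta_rot":[0,0,0],"hand":1},{"xyz":[0,-0.5,12],"delta_rot":[0,0,0],"hand":1},{"xyz":[0,-0.5,15],"delta_rot":[0,0,0],"hand":1},{"xyz":[0,-0.5,16],"delta_rot":[0,0,0],"hand":1}]'
```

```text
time_s: 6.65
position: [0.6422, 0.1478, 0.0362]
tcp_rot: [[0.976, 0.219, -0.0], [0.219, -0.976, -0.0], [-0.0, -0.0, -1.0]]
force: [0.5, -0.2, -0.9]
opening: 0.413
grasp_force: 30.0
```

```bash
python3 -m handwheel '[{"xyz":[0,0,1],"delta_rot":[0,0,0],"hand":1},{"xyz":[0,0,1],"delta_rot":[0,0,0],"hand":-1},{"xyz":[0,0,1],"delta_rot":[0,0,0],"hand":-1},{"xyz":[0,0,1],"delta_rot":[0,0,0],"hand":-1},{"xyz":[0,0,1],"delta_rot":[0,0,0],"hand":-1}]';python3 -m handwheel '[{"xyz":[0,0,0],"delta_rot":[0,0,0],"hand":-1},{"xyz":[0,0,-10],"delta_rot":[0,0,0],"hand":-1},{"xyz":[0,0,-40],"delta_rot":[0,0,0],"hand":-1},{"xyz":[0,0,-80],"delta_rot":[0,0,0],"hand":-1},{"xyz":[0,0,-110],"delta_rot":[0,0,0],"hand":-1}]'
python3 - <<'E'
from h import *
s=bot.read_state();print(s['joint_positions'])
R=s['tcp_rot'];a=np.radians(12.65);u=np.array([np.cos(a),np.sin(a),0]);k=np.array([.583,.1345,0])-.0545*u
print(s['position'],k,R.T@(k+[0,0,.16]-s['position'])*1000)
E
```

```text
time_s: 7.28
position: [0.6424, 0.1479, 0.0357]
tcp_rot: [[0.976, 0.219, 0.0], [0.219, -0.976, 0.0], [0.0, 0.0, -1.0]]
force: [0.2, 0.4, 0.2]
opening: 0.775
grasp_force: 0.0
time_s: 7.9
position: [0.643, 0.1479, 0.1481]
tcp_rot: [[0.976, 0.219, 0.002], [0.219, -0.976, 0.0], [0.002, 0.0, -1.0]]
force: [1.1, 0.7, -0.3]
opening: 0.999
grasp_force: 0.0
[3.26879747e+00 3.81931609e+01 8.10305644e+01 1.62389433e-03
 6.06404663e+01 8.06204091e+01]
[0.64302456 0.14791348 0.14805254] [0.52982293 0.12256478 0.        ] [-1.15976702e+02 -4.79446396e-02 -1.22192023e+01]
```

```bash
python3 -m handwheel '[{"xyz":[-30,0,0],"delta_rot":[0,0,-0.18],"hand":-1},{"xyz":[-60,0,0],"delta_rot":[0,0,-0.36],"hand":-1},{"xyz":[-90,0,0],"delta_rot":[0,0,-0.54],"hand":-1},{"xyz":[-110,0,0],"delta_rot":[0,0,-0.72],"hand":-1},{"xyz":[-116,0,0],"delta_rot":[0,0,-0.9],"hand":-1}]'
python3 -m handwheel '[{"xyz":[0,0,0],"delta_rot":[0,0,-0.18],"hand":-1},{"xyz":[0,0,0],"delta_rot":[0,0,-0.36],"hand":-1},{"xyz":[0,0,0],"delta_rot":[0,0,-0.54],"hand":-1},{"xyz":[0,0,0],"delta_rot":[0,0,-0.72],"hand":-1},{"xyz":[0,0,0],"delta_rot":[0,0,-0.9],"hand":-1}]'
python3 -m handwheel '[{"xyz":[0,0,0],"delta_rot":[0,0,-0.18],"hand":-1},{"xyz":[0,0,0],"delta_rot":[0,0,-0.36],"hand":-1},{"xyz":[0,0,0],"delta_rot":[0,0,-0.54],"hand":-1},{"xyz":[0,0,0],"delta_rot":[0,0,-0.72],"hand":-1},{"xyz":[0,0,0],"delta_rot":[0,0,-0.9],"hand":-1}]'
python3 - <<'E'
from h import *
a=vision.capture('top');b=vision.capture('side')
o=np.zeros((590,800,3),np.uint8);o[:560,:390]=cv2.resize(a[100:240,160:258],None,fx=4,fy=4,interpolation=cv2.INTER_CUBIC)[:560,:390];o[:400,400:800]=cv2.resize(b[200:300,130:230],None,fx=4,fy=4,interpolation=cv2.INTER_CUBIC)
cv2.imwrite('pics/z4.png',cv2.cvtColor(o,cv2.COLOR_RGB2BGR))
s=bot.read_state();print(s['position'],s['tcp_rot'].round(3),s['joint_positions'].round(1),s['tcp_rot'].T@(np.array([.5298,.1226,.064])-s['position']))
E
```

```text
time_s: 8.52
position: [0.5277, 0.1223, 0.1464]
tcp_rot: [[0.43, 0.903, -0.001], [0.903, -0.43, -0.0], [-0.0, -0.0, -1.0]]
force: [0.2, 0.7, -0.3]
opening: 1.003
grasp_force: 0.0
time_s: 9.15
position: [0.5294, 0.1225, 0.1464]
tcp_rot: [[-0.44, 0.898, 0.001], [0.898, 0.44, 0.0], [-0.001, 0.001, -1.0]]
force: [-0.2, 0.7, 0.4]
opening: 0.997
grasp_force: 0.0
time_s: 9.78
position: [0.5295, 0.1225, 0.1464]
tcp_rot: [[-0.977, 0.213, 0.001], [0.213, 0.977, 0.0], [-0.001, 0.0, -1.0]]
force: [0.0, 0.9, -0.2]
opening: 0.999
grasp_force: 0.0
[0.52945432 0.12248309 0.146287  ] [[-0.976  0.219  0.001]
 [ 0.219  0.976  0.   ]
 [-0.001  0.    -1.   ]] [  1.2  30.7  98.5  -0.   50.7 -76.1] [-0.00021962  0.00016807  0.08228734]
```

View pics/z4.png

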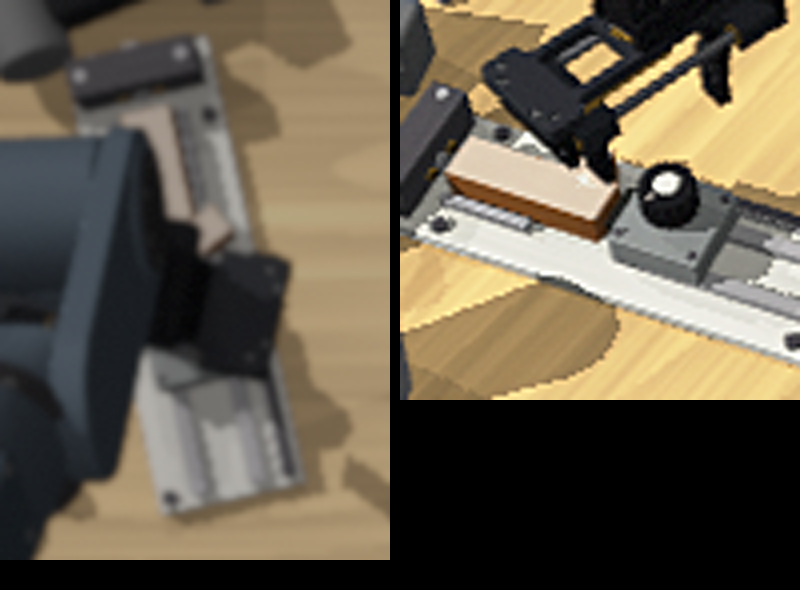

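The 1 lies in the slot between the strips, with its foot towards the jaw and its flag to the right (side-crop bar from px (450,170) to (610,210)). Now the knob.

```bash
python3 -m handwheel '[{"xyz":[0,0,25],"delta_rot":[0,0,0],"hand":-1},{"xyz":[0,0,50],"delta_rot":[0,0,0],"hand":-1},{"xyz":[0,0,70],"delta_rot":[0,0,0],"hand":-1},{"xyz":[0,0,80],"delta_rot":[0,0,0],"hand":-1},{"xyz":[0,0,82],"delta_rot":[0,0,0],"hand":-1}]'
for i in 1 2; do python3 -m handwheel '[{"xyz":[0,0,0],"delta_rot":[0,0,0],"hand":1},{"xyz":[0,0,0],"delta_rot":[0,0,0],"hand":1},{"xyz":[0,0,0],"delta_rot":[0,0,0],"hand":1},{"xyz":[0,0,0],"delta_rot":[0,0,0],"hand":1},{"xyz":[0,0,0],"delta_rot":[0,0,0],"hand":1}]'; done
python3 -c "
from h import *
s=bot.read_state();print(s['moment'],s['force'],s['tau'])"
```

```text
time_s: 10.5
position: [0.5292, 0.1225, 0.0634]
tcp_rot: [[-0.975, 0.22, -0.0], [0.22, 0.975, 0.0], [0.0, -0.0, -1.0]]
force: [0.3, 0.0, 0.2]
opening: 0.996
grasp_force: 0.0
time_s: 11.12
position: [0.5292, 0.1225, 0.0637]
tcp_rot: [[-0.976, 0.219, 0.0], [0.219, 0.976, 0.0], [-0.0, 0.0, -1.0]]
force: [0.2, -0.2, 0.1]
opening: 0.513
grasp_force: 0.0
time_s: 11.75
position: [0.5296, 0.1241, 0.0637]
tcp_rot: [[-0.975, 0.22, 0.001], [0.22, 0.975, 0.003], [-0.001, 0.003, -1.0]]
force: [0.8, 6.3, -0.6]
opening: 0.456
grasp_force: 30.0
[ 1.06419446 -0.24537166 -0.039748  ] [ 0.76286205  6.29786452 -0.57451274] [-3.30427587e+00 -4.15164328e+01 -8.62223804e+00 -1.18733615e+00
  2.79552788e-01 -2.16698338e-02]
```

```bash
python3 -m handwheel '[{"xyz":[-0.7,1.9,0],"delta_rot":[0,0,0.1],"hand":1},{"xyz":[-1.4,2.3,0],"delta_rot":[0,0,0.2],"hand":1},{"xyz":[-2.2,2.6,0],"delta_rot":[0,0,0.3],"hand":1},{"xyz":[-2.9,3.0,0],"delta_rot":[0,0,0.4],"hand":1},{"xyz":[-3.6,3.3,0],"delta_rot":[0,0,0.5],"hand":1}]'
cat > st.py <<'E'
from h import *
s=bot.read_state();R=s['tcp_rot'];phi=np.degrees(np.arctan2(R[1,0],R[0,0]));d=np.radians(12.65-phi)
print('t',s['time_s'],'pos',s['position'].round(4),'M',s['moment'].round(3),'F',s['force'].round(1),'tau6',round(s['tau'][5],3),'phi',phi.round(1),'u/mm',np.cos(d).round(3),-np.sin(d).round(3),'j6',s['joint_positions'][5].round(1),'v-force',round(float(np.array([-.219,.976])@s['force'][:2]),1),'u-force',round(float(np.array([.976,.219])@s['force'][:2]),1))
E
python3 st.py
```

```text
time_s: 12.38
position: [0.5339, 0.1258, 0.0637]
tcp_rot: [[-0.749, 0.662, 0.001], [0.662, 0.749, 0.001], [-0.0, 0.002, -1.0]]
force: [1.3, 4.8, -0.6]
opening: 0.449
grasp_force: 30.0
t 12.375 pos [0.5339 0.1258 0.0637] M [ 0.685 -0.22   0.263] F [ 1.3  4.8 -0.6] tau6 -0.292 phi 138.5 u/mm -0.586 0.81 j6 -47.1 v-force 4.4 u-force 2.3
```

```bash
python3 -m handwheel '[{"xyz":[0.3,1.2,0],"delta_rot":[0,0,0.1],"hand":1},{"xyz":[-0.1,1.9,0],"delta_rot":[0,0,0.2],"hand":1},{"xyz":[-0.5,2.6,0],"delta_rot":[0,0,0.3],"hand":1},{"xyz":[-0.9,3.3,0],"delta_rot":[0,0,0.4],"hand":1},{"xyz":[-1.4,3.9,0],"delta_rot":[0,0,0.5],"hand":1}]';python3 st.py
```

```text
time_s: 13.0
position: [0.5384, 0.1272, 0.0637]
tcp_rot: [[-0.341, 0.94, 0.003], [0.94, 0.341, 0.0], [-0.001, 0.003, -1.0]]
force: [1.9, 1.8, -1.5]
opening: 0.453
grasp_force: 30.0
t 13.0 pos [0.5384 0.1272 0.0637] M [ 0.282 -0.404  0.203] F [ 1.9  1.8 -1.5] tau6 -0.285 phi 109.9 u/mm -0.127 0.992 j6 -18.2 v-force 1.3 u-force 2.3
```

```bash
python3 -m handwheel '[{"xyz":[-0.1,0.9,0],"delta_rot":[0,0,0.06],"hand":1},{"xyz":[-0.2,1.4,0],"delta_rot":[0,0,0.12],"hand":1},{"xyz":[-0.2,1.9,0],"delta_rot":[0,0,0.18],"hand":1},{"xyz":[-0.2,2.4,0],"delta_rot":[0,0,0.24],"hand":1},{"xyz":[-0.3,2.9,0],"delta_rot":[0,0,0.3],"hand":1}]';python3 st.py
```

```text
time_s: 13.62
position: [0.5413, 0.1278, 0.0637]
tcp_rot: [[-0.049, 0.999, 0.003], [0.999, 0.049, 0.0], [-0.0, 0.003, -1.0]]
force: [2.9, 0.9, -1.5]
opening: 0.454
grasp_force: 30.0
t 13.625 pos [0.5413 0.1278 0.0637] M [ 0.203 -0.349  0.216] F [ 2.9  0.9 -1.5] tau6 -0.076 phi 92.8 u/mm 0.171 0.985 j6 -1.0 v-force 0.3 u-force 3.1
```

```bash
python3 -m handwheel '[{"xyz":[0.2,1.2,0],"delta_rot":[0,0,0.06],"hand":1},{"xyz":[0.3,1.7,0],"delta_rot":[0,0,0.12],"hand":1},{"xyz":[0.4,2.2,0],"delta_rot":[0,0,0.18],"hand":1},{"xyz":[0.5,2.7,0],"delta_rot":[0,0,0.24],"hand":1},{"xyz":[0.5,3.1,0],"delta_rot":[0,0,0.3],"hand":1}]';python3 st.py
```

```text
time_s: 14.25
position: [0.5442, 0.1283, 0.0637]
tcp_rot: [[0.248, 0.969, 0.003], [0.969, -0.248, -0.0], [0.001, 0.002, -1.0]]
force: [2.0, 0.7, -1.0]
opening: 0.453
grasp_force: 30.0
t 14.25 pos [0.5442 0.1283 0.0637] M [ 0.086 -0.306  0.217] F [ 2.   0.7 -1. ] tau6 -0.079 phi 75.6 u/mm 0.454 0.891 j6 16.2 v-force 0.2 u-force 2.1
```

```bash
python3 -m handwheel '[{"xyz":[0.2,0.4,0],"delta_rot":[0,0,0.02],"hand":1},{"xyz":[0.3,0.6,0],"delta_rot":[0,0,0.04],"hand":1},{"xyz":[0.4,0.8,0],"delta_rot":[0,0,0.06],"hand":1},{"xyz":[0.5,0.9,0],"delta_rot":[0,0,0.08],"hand":1},{"xyz":[0.5,1.0,0],"delta_rot":[0,0,0.1],"hand":1}]';python3 st.py
```

```text
time_s: 14.88
position: [0.5451, 0.1285, 0.0637]
tcp_rot: [[0.344, 0.939, 0.002], [0.939, -0.344, 0.0], [0.001, 0.002, -1.0]]
force: [4.7, 0.3, -2.3]
opening: 0.452
grasp_force: 30.0
t 14.875 pos [0.5451 0.1285 0.0637] M [ 0.048 -0.801  0.258] F [ 4.7  0.3 -2.3] tau6 0.149 phi 69.9 u/mm 0.541 0.841 j6 22.0 v-force -0.8 u-force 4.7
```

```bash
python3 -m handwheel '[{"xyz":[0.1,0.1,0],"delta_rot":[0,0,0.02],"hand":1},{"xyz":[0.2,0.3,0],"delta_rot":[0,0,0.04],"hand":1},{"xyz":[0.3,0.4,0],"delta_rot":[0,0,0.06],"hand":1},{"xyz":[0.4,0.6,0],"delta_rot":[0,0,0.08],"hand":1},{"xyz":[0.5,0.7,0],"delta_rot":[0,0,0.1],"hand":1}]';python3 st.py
```

```text
time_s: 15.5
position: [0.546, 0.1286, 0.0637]
tcp_rot: [[0.436, 0.9, 0.002], [0.9, -0.436, -0.0], [0.001, 0.002, -1.0]]
force: [4.8, -0.2, -2.5]
opening: 0.451
grasp_force: 30.0
t 15.5 pos [0.546  0.1286 0.0637] M [-0.091 -0.809  0.238] F [ 4.8 -0.2 -2.5] tau6 0.156 phi 64.1 u/mm 0.623 0.783 j6 27.7 v-force -1.2 u-force 4.6
```

```bash
python3 -m handwheel '[{"xyz":[0.1,0.2,0],"delta_rot":[0,0,0.02],"hand":1},{"xyz":[0.2,0.3,0],"delta_rot":[0,0,0.04],"hand":1},{"xyz":[0.3,0.4,0],"delta_rot":[0,0,0.06],"hand":1},{"xyz":[0.4,0.6,0],"delta_rot":[0,0,0.08],"hand":1},{"xyz":[0.6,0.7,0],"delta_rot":[0,0,0.1],"hand":1}]';python3 st.py
```

```text
time_s: 16.12
position: [0.5469, 0.1287, 0.0637]
tcp_rot: [[0.524, 0.852, 0.002], [0.852, -0.524, -0.0], [0.001, 0.002, -1.0]]
force: [5.9, -0.2, -2.1]
opening: 0.452
grasp_force: 30.0
t 16.125 pos [0.5469 0.1287 0.0637] M [-0.256 -0.867  0.283] F [ 5.9 -0.2 -2.1] tau6 0.154 phi 58.4 u/mm 0.697 0.717 j6 33.5 v-force -1.5 u-force 5.7
```

```bash
python3 st.py; python3 st.py;python3 -m handwheel '[{"xyz":[0,0,0],"delta_rot":[0,0,0],"hand":1},{"xyz":[0,0,0],"delta_rot":[0,0,0],"hand":1},{"xyz":[0,0,0],"delta_rot":[0,0,0],"hand":1},{"xyz":[0,0,0],"delta_rot":[0,0,0],"hand":1},{"xyz":[0,0,0],"delta_rot":[0,0,0],"hand":1}]';python3 st.py
```

```text
t 16.125 pos [0.5469 0.1287 0.0637] M [-0.256 -0.867  0.283] F [ 5.9 -0.2 -2.1] tau6 0.154 phi 58.4 u/mm 0.697 0.717 j6 33.5 v-force -1.5 u-force 5.7
t 16.125 pos [0.5469 0.1287 0.0637] M [-0.256 -0.867  0.283] F [ 5.9 -0.2 -2.1] tau6 0.154 phi 58.4 u/mm 0.697 0.717 j6 33.5 v-force -1.5 u-force 5.7
time_s: 16.75
position: [0.5469, 0.1287, 0.0637]
tcp_rot: [[0.523, 0.852, 0.002], [0.852, -0.523, -0.0], [0.001, 0.002, -1.0]]
force: [5.4, -1.7, -2.9]
opening: 0.449
grasp_force: 30.0
t 16.75 pos [0.5469 0.1287 0.0637] M [-0.186 -0.874  0.153] F [ 5.4 -1.7 -2.9] tau6 0.164 phi 58.4 u/mm 0.697 0.717 j6 33.4 v-force -2.8 u-force 4.9
```

```bash
python3 -m handwheel '[{"xyz":[0.4,0.4,0],"delta_rot":[0,0,0.02],"hand":1},{"xyz":[0.7,0.7,0],"delta_rot":[0,0,0.04],"hand":1},{"xyz":[0.9,0.9,0],"delta_rot":[0,0,0.06],"hand":1},{"xyz":[1.0,1.1,0],"delta_rot":[0,0,0.08],"hand":1},{"xyz":[1.2,1.3,0],"delta_rot":[0,0,0.1],"hand":1}]';python3 st.py
```

```text
time_s: 17.38
position: [0.5479, 0.1288, 0.0637]
tcp_rot: [[0.606, 0.796, 0.001], [0.796, -0.606, -0.001], [-0.0, 0.001, -1.0]]
force: [5.2, -2.6, -2.1]
opening: 0.452
grasp_force: 30.0
t 17.375 pos [0.5479 0.1288 0.0637] M [-0.425 -0.749  0.283] F [ 5.2 -2.6 -2.1] tau6 0.145 phi 52.7 u/mm 0.765 0.644 j6 39.2 v-force -3.7 u-force 4.5
```

```bash
python3 -m handwheel '[{"xyz":[0.1,0.5,0],"delta_rot":[0,0,0.02],"hand":1},{"xyz":[0.2,0.8,0],"delta_rot":[0,0,0.04],"hand":1},{"xyz":[0.4,1.1,0],"delta_rot":[0,0,0.06],"hand":1},{"xyz":[0.6,1.4,0],"delta_rot":[0,0,0.08],"hand":1},{"xyz":[0.7,1.6,0],"delta_rot":[0,0,0.1],"hand":1}]';python3 st.py
```

```text
time_s: 18.0
position: [0.5488, 0.1288, 0.0636]
tcp_rot: [[0.683, 0.731, -0.001], [0.731, -0.683, -0.0], [-0.001, -0.001, -1.0]]
force: [2.0, -2.6, 2.5]
opening: 0.449
grasp_force: 30.0
t 18.0 pos [0.5488 0.1288 0.0636] M [-0.426 -0.453  0.232] F [ 2.  -2.6  2.5] tau6 0.13 phi 47.0 u/mm 0.826 0.564 j6 44.9 v-force -3.0 u-force 1.4
```

```bash
python3 -m handwheel '[{"xyz":[0.1,0.3,0],"delta_rot":[0,0,0.02],"hand":1},{"xyz":[0.2,0.5,0],"delta_rot":[0,0,0.04],"hand":1},{"xyz":[0.3,0.7,0],"delta_rot":[0,0,0.06],"hand":1},{"xyz":[0.5,0.9,0],"delta_rot":[0,0,0.08],"hand":1},{"xyz":[0.6,1.1,0],"delta_rot":[0,0,0.1],"hand":1}]';python3 st.py
```

```text
time_s: 18.62
position: [0.5497, 0.1289, 0.0636]
tcp_rot: [[0.752, 0.659, -0.001], [0.659, -0.752, 0.0], [-0.001, -0.001, -1.0]]
force: [0.3, -1.1, 4.8]
opening: 0.455
grasp_force: 30.0
t 18.625 pos [0.5497 0.1289 0.0636] M [-0.191 -0.     0.217] F [ 0.3 -1.1  4.8] tau6 0.113 phi 41.2 u/mm 0.878 0.478 j6 50.6 v-force -1.1 u-force 0.1
```

```bash
python3 -m handwheel '[{"xyz":[0.1,0.1,0],"delta_rot":[0,0,0.02],"hand":1},{"xyz":[0.2,0.2,0],"delta_rot":[0,0,0.04],"hand":1},{"xyz":[0.4,0.4,0],"delta_rot":[0,0,0.06],"hand":1},{"xyz":[0.5,0.5,0],"delta_rot":[0,0,0.08],"hand":1},{"xyz":[0.6,0.6,0],"delta_rot":[0,0,0.1],"hand":1}]';python3 st.py
```

```text
time_s: 19.25
position: [0.5506, 0.1289, 0.0636]
tcp_rot: [[0.814, 0.58, -0.001], [0.58, -0.814, 0.0], [-0.001, -0.001, -1.0]]
force: [-0.7, -0.3, 4.6]
opening: 0.454
grasp_force: 30.0
t 19.25 pos [0.5506 0.1289 0.0636] M [-0.143 -0.046  0.224] F [-0.7 -0.3  4.6] tau6 0.113 phi 35.5 u/mm 0.922 0.388 j6 56.3 v-force -0.1 u-force -0.7
```

```bash
python3 -m handwheel '[{"xyz":[0.1,0.1,0],"delta_rot":[0,0,0.02],"hand":1},{"xyz":[0.3,0.1,0],"delta_rot":[0,0,0.04],"hand":1},{"xyz":[0.4,0.2,0],"delta_rot":[0,0,0.06],"hand":1},{"xyz":[0.6,0.2,0],"delta_rot":[0,0,0.08],"hand":1},{"xyz":[0.7,0.3,0],"delta_rot":[0,0,0.1],"hand":1}]';python3 st.py
```

```text
time_s: 19.88
position: [0.5515, 0.1289, 0.0636]
tcp_rot: [[0.868, 0.496, -0.001], [0.496, -0.868, 0.0], [-0.001, -0.001, -1.0]]
force: [0.5, -1.1, 4.6]
opening: 0.451
grasp_force: 30.0
t 19.875 pos [0.5515 0.1289 0.0636] M [-0.201 -0.027  0.235] F [ 0.5 -1.1  4.6] tau6 0.115 phi 29.8 u/mm 0.956 0.294 j6 62.1 v-force -1.1 u-force 0.3
```

```bash
python3 -m handwheel '[{"xyz":[0.1,0.1,0],"delta_rot":[0,0,0.02],"hand":1},{"xyz":[0.3,0.2,0],"delta_rot":[0,0,0.04],"hand":1},{"xyz":[0.4,0.3,0],"delta_rot":[0,0,0.06],"hand":1},{"xyz":[0.6,0.4,0],"delta_rot":[0,0,0.08],"hand":1},{"xyz":[0.7,0.5,0],"delta_rot":[0,0,0.1],"hand":1}]';python3 st.py
```

```text
time_s: 20.5
position: [0.5524, 0.1289, 0.0636]
tcp_rot: [[0.913, 0.407, -0.001], [0.407, -0.913, 0.0], [-0.001, -0.001, -1.0]]
force: [-1.0, -0.7, 6.2]
opening: 0.451
grasp_force: 30.0
t 20.5 pos [0.5524 0.1289 0.0636] M [-0.082 -0.038  0.229] F [-1.  -0.7  6.2] tau6 0.114 phi 24.0 u/mm 0.98 0.197 j6 67.8 v-force -0.5 u-force -1.1
```

```bash
python3 -m handwheel '[{"xyz":[0.1,0,0],"delta_rot":[0,0,0.02],"hand":1},{"xyz":[0.2,0.1,0],"delta_rot":[0,0,0.04],"hand":1},{"xyz":[0.4,0.1,0],"delta_rot":[0,0,0.06],"hand":1},{"xyz":[0.5,0.2,0],"delta_rot":[0,0,0.08],"hand":1},{"xyz":[0.7,0.2,0],"delta_rot":[0,0,0.1],"hand":1}]';python3 st.py
```

```text
time_s: 21.12
position: [0.5531, 0.129, 0.0636]
tcp_rot: [[0.949, 0.314, -0.001], [0.314, -0.949, 0.0], [-0.001, -0.001, -1.0]]
force: [-0.1, -0.7, 5.5]
opening: 0.452
grasp_force: 30.0
t 21.125 pos [0.5531 0.129  0.0636] M [-0.183 -0.006  0.196] F [-0.1 -0.7  5.5] tau6 0.113 phi 18.3 u/mm 0.995 0.098 j6 73.5 v-force -0.7 u-force -0.2
```

```bash
python3 -m handwheel '[{"xyz":[0.1,0,0],"delta_rot":[0,0,0.02],"hand":1},{"xyz":[0.3,0.1,0],"delta_rot":[0,0,0.04],"hand":1},{"xyz":[0.4,0.1,0],"delta_rot":[0,0,0.06],"hand":1},{"xyz":[0.6,0.1,0],"delta_rot":[0,0,0.08],"hand":1},{"xyz":[0.8,0.2,0],"delta_rot":[0,0,0.1],"hand":1}]';python3 st.py
```

```text
time_s: 21.75
position: [0.554, 0.129, 0.0636]
tcp_rot: [[0.976, 0.218, -0.001], [0.218, -0.976, 0.0], [-0.001, -0.0, -1.0]]
force: [-0.1, -0.9, 4.7]
opening: 0.452
grasp_force: 30.0
t 21.75 pos [0.554  0.129  0.0636] M [-0.071 -0.041  0.178] F [-0.1 -0.9  4.7] tau6 0.113 phi 12.6 u/mm 1.0 -0.001 j6 79.3 v-force -0.9 u-force -0.3
```

```bash
python3 -m handwheel '[{"xyz":[0.1,0,0],"delta_rot":[0,0,0.02],"hand":1},{"xyz":[0.3,0.1,0],"delta_rot":[0,0,0.04],"hand":1},{"xyz":[0.4,0.1,0],"delta_rot":[0,0,0.06],"hand":1},{"xyz":[0.6,0.2,0],"delta_rot":[0,0,0.08],"hand":1},{"xyz":[0.8,0.2,0],"delta_rot":[0,0,0.1],"hand":1}]';python3 st.py
```

```text
time_s: 22.38
position: [0.5548, 0.129, 0.0636]
tcp_rot: [[0.993, 0.119, -0.001], [0.119, -0.993, 0.0], [-0.001, -0.0, -1.0]]
force: [0.2, 0.1, 5.8]
opening: 0.449
grasp_force: 30.0
t 22.375 pos [0.5548 0.129  0.0636] M [-0.149  0.026  0.316] F [0.2 0.1 5.8] tau6 0.186 phi 6.9 u/mm 0.995 -0.101 j6 85.0 v-force 0.0 u-force 0.2
```

```bash
python3 -m handwheel '[{"xyz":[0.1,0,0],"delta_rot":[0,0,0.01],"hand":1},{"xyz":[0.1,0,0],"delta_rot":[0,0,0.02],"hand":1},{"xyz":[0.2,0,0],"delta_rot":[0,0,0.03],"hand":1},{"xyz":[0.3,0,0],"delta_rot":[0,0,0.04],"hand":1},{"xyz":[0.4,0,0],"delta_rot":[0,0,0.05],"hand":1}]';python3 st.py
```

```text
time_s: 23.0
position: [0.5552, 0.129, 0.0636]
tcp_rot: [[0.998, 0.07, -0.001], [0.07, -0.998, 0.0], [-0.001, -0.0, -1.0]]
force: [0.6, -0.8, 5.2]
opening: 0.455
grasp_force: 30.0
t 23.0 pos [0.5552 0.129  0.0636] M [-0.104 -0.001  0.316] F [ 0.6 -0.8  5.2] tau6 0.28 phi 4.0 u/mm 0.989 -0.15 j6 87.8 v-force -0.9 u-force 0.4
```

Torque stepped up from about 0.21 to 0.316 N·m, and the last 0.15 rad allows at most about 15 N. That is the bite, so I'll stop and let go.

```bash
python3 -m handwheel '[{"xyz":[0,0,0],"delta_rot":[0,0,0],"hand":-1},{"xyz":[0,0,0],"delta_rot":[0,0,0],"hand":-1},{"xyz":[0,0,0],"delta_rot":[0,0,0],"hand":-1},{"xyz":[0,0,0],"delta_rot":[0,0,0],"hand":-1},{"xyz":[0,0,0],"delta_rot":[0,0,0],"hand":-1}]'
python3 -m handwheel '[{"xyz":[0,0,-10],"delta_rot":[0,0,0],"hand":-1},{"xyz":[0,0,-40],"delta_rot":[0,0,0],"hand":-1},{"xyz":[0,0,-80],"delta_rot":[0,0,0],"hand":-1},{"xyz":[0,0,-120],"delta_rot":[0,0,0],"hand":-1},{"xyz":[0,0,-140],"delta_rot":[0,0,0],"hand":-1}]'
python3 -m handwheel '[{"xyz":[0,50,0],"delta_rot":[0,0,0],"hand":-1},{"xyz":[0,100,0],"delta_rot":[0,0,0],"hand":-1},{"xyz":[0,150,0],"delta_rot":[0,0,0],"hand":-1},{"xyz":[0,190,0],"delta_rot":[0,0,0],"hand":-1},{"xyz":[0,190,0],"delta_rot":[0,0,0],"hand":-1}]'
python3 - <<'E'
from h import *
a=vision.capture('top');b=vision.capture('side')
o=np.zeros((590,800,3),np.uint8);o[:560,:360]=cv2.resize(a[100:240,160:250],None,fx=4,fy=4,interpolation=cv2.INTER_CUBIC);o[:480,370:800]=cv2.resize(b[195:303,125:222],None,fx=4.45,fy=4.45,interpolation=cv2.INTER_CUBIC)[:480,:430]
cv2.imwrite('pics/z5.png',cv2.cvtColor(o,cv2.COLOR_RGB2BGR))
E
```

```text
time_s: 23.62
position: [0.5555, 0.1289, 0.0634]
tcp_rot: [[0.998, 0.071, -0.0], [0.071, -0.998, 0.0], [-0.0, -0.0, -1.0]]
force: [0.9, 0.1, -0.2]
opening: 0.931
grasp_force: 0.0
time_s: 24.25
position: [0.5568, 0.1289, 0.2069]
tcp_rot: [[0.997, 0.071, 0.005], [0.071, -0.997, 0.0], [0.005, 0.0, -1.0]]
force: [0.3, -0.3, -0.4]
opening: 1.003
grasp_force: 0.0
time_s: 24.88
position: [0.5696, -0.0637, 0.2044]
tcp_rot: [[0.998, 0.066, 0.002], [0.066, -0.998, -0.001], [0.002, 0.001, -1.0]]
force: [-0.9, 1.0, 0.6]
opening: 0.999
grasp_force: 0.0
```

View pics/z5.png

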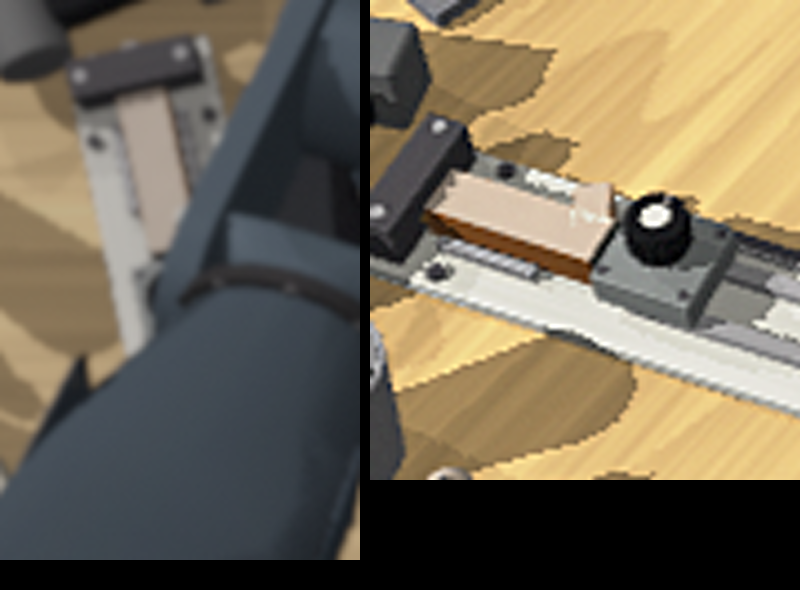

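The 1 is lying flat between the strips, with its foot at the jaw's stop (side-crop px (440,205)) and the pad against its head (px (600,260)). The gripper is clear of everything, so I'm handing in.

```bash
python3 -c "
from rig import workorder
print(workorder.hand_in())"
```

```text
the job is handed in; nothing more can be done
None
```

The numeral 1 lies face up in the jig with its foot at the stop, clamped at an estimated 12–15 N (from the knob torque), the knob is released, and I handed the job in at about 25 s; the hand-in returned no verdict.

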